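Hook the grease filter into the worktop extractor

TASK

Fit the slatted grease filter into the open top of the small steel extractor: tilt it, tuck one of its short edges under the lip, then swing the other edge down until the filter lies flat, fully home on the ledge inside, and let go. Leave the plain solid cover plate, which has the same outline and grip, where it lies.

Things in the scene. Friction and masses are not known exactly. Their poses are not given: they have to be found in the camera images.
- filter_grip (a point): Grease filter: flat steel panel 170 (x) x 120 (y) x 8 mm with open slats, 0.2 to 0.4 kg, lying on the worktop. An upright black grip rises from its middle: 12 mm thick along x, 56 mm wide along y, top 53 mm above the panel's underside. This point: in the grip, 40 mm above the panel's underside, over its centre. z: panel's upward normal. Either short edge may go under the lip.
- extractor: Open-topped steel box 202 (x) x 152 (y) mm, fixed. Origin: centre of its underside, on the worktop; z up. Pocket 186 x 136 mm about the origin; the filter rests on a ledge round it at z = 45 mm, 8 mm play each way in x and y, filter_grip then at z = 85. Side walls and +x end wall 8 mm thick, to z = 65. The lip is on the -x end, the side towards the robot, which has a black dial outside.
- extractor_lip (a point): Middle of the lip's free edge, at its underside: x = -67, z = 69 mm in the extractor's frame, same axes. The lip is a shelf 4 mm thick (top z = 73) across the whole -x end, overhanging the pocket by 26 mm (x = -93 to -67). The opening left is 160 mm long, so the 170 mm filter goes in only tilted, its edge at the lip down and first; 10 to 20 degrees are ample.
- cover_grip (a point): Plain cover plate, not to be used: solid steel panel 170 x 120 x 8 mm without slats, with the same black grip, lying flat on the worktop. This point: in its grip, 40 mm above its underside; axes as the filter's.

How it is judged:
By the outcome, as a careful person would: the job done as asked, in the order asked, and still so for the second after the job is handed in, with the robot touching nothing.
It also fails if it takes over 38 s, if anything falls off the work surface, if the arm or the gripper's body presses on something with over 40 N, if the wrist force passes 120 N, or if a joint passes its speed limit or range.

ROBOT

A 6-joint arm with a two-finger parallel gripper is mounted at the origin on a cart in front of the work surface, level with it; the furniture and walls round the work are solid. World frame = base frame: x ahead of the robot, y to its left, z up, the work surface at z = 0. Lengths are in m, angles in rad, forces in N, time in s.
With the tool pointing down it reaches from about 0.3 to 0.875 m from the base axis. Payload 6.4 kg.
Tool frame: the origin (TCP) lies on the front face of the gripper's body, between the roots of the fingers; the fingertips stand 73 mm ahead of it and the grasp point (between the pads) lies 54 mm ahead of it; z points along the fingers, y is the line along which they close (so a half turn about z gives the same grasp; the last joint's range is limited). The gripper opens to 85 mm and grips with 20 to 120 N. Pads are 22 mm wide; open, the fingers measure 114 mm over their backs; the gripper's body (76 mm by 85 mm) begins 54 mm behind the grasp point. The pads swing forward as they close: fully open they stand 13 mm farther back than shut.
Start: joints at [0.941, 0.181, 1.607, -0, 1.354, -0.206], TCP at [0.236, 0.524, 0.304] pointing down, gripper open.
Joint ranges: [-2.99, 2.99], [-0.89, 2.07], [0.3, 2.58], [-1.14, 4.28], [0, 2.63], [-3.12, 3.12]. Speed limits (rad/s): [2.57, 2.57, 3.01, 3.14, 3.14, 3.14].

INTERFACE

Orientations are given as a 3x3 rotation matrix whose columns are the frame's x, y, z axes.
In Python, from rig import robot gives the robot as it stands.
- The arm moves only by the shell command python3 -m inch 'ROWS' [OPENING] [FORCE]. ROWS is JSON, a list of rows, each a list of 2 entries, a list of its own where there are three numbers: the shift along the tool's x, y, z each as a share of 0.3 m, from -1 to 1, then the turn about the tool's z as a share of 2 rad, from -1 to 1. A call has 1 to 20 rows; each row is the pose to reach, as a shift and turn from the pose commanded when the call began, along the tool's axes at that moment; what a row does not reach only later rows make up. A row lasts 1/8 s, in which the tool goes at most 62.5 mm and 10.7 degrees, less where a joint would pass 70% of its speed; a pose out of reach is approached as far as the arm can. A call with a number of a shift or a turn outside -1 to 1 is refused whole. A call with a gripper value outside its range is refused whole. OPENING is the gripper's target within -1 to 1 (fully open at 1, half-way at 0, shut at -1), set as the call begins (- or left out, the last holds). The fingers move at their own pace and stop on an object; FORCE is the grip in N (left out, the last holds). Time passes only in rows, so rows that repeat a pose let the fingers close. It gives the time, the measured TCP pose, the force, the opening and the grip force at its end, in the units of the state.
- robot.observe(): the state, without advancing time (a new reading comes with each control period).
- robot.get_image(name): name is "scene" or "top"; returns a dict with "pixels" (420x560x3 uint8, red, green, blue), "fx", "fy", "cx", "cy" (pixels), "R" (3x3) and "t" (3): a world point X has camera coordinates R X + t. Camera axes: x right, y down, z forward; pixel columns grow to the right and rows downward; lengths in m; the calibration is good to about 2 mm. A picture is of the moment at which its call begins. There is no depth.
- robot.finish_job(): hands the job in; it is judged then, once.
The state is a dict: "time": time; "joints": joint angles; "qd": joint speeds; "joint_torque": joint torques, N m; "tool_pos": TCP position; "tool_rot": TCP orientation; "force": force on the tool from outside, world axes, zero at the start; "ft_torque": the same for the moment, N m; "finger_gap": opening from 0.0 (shut) to 1.0 (fully open); "finger_force": force on a finger pad.
Only numpy, scipy, OpenCV 4.12 (cv2) and the standard library are available. Lean on these libraries where they do the work, as an engineer would, in place of code of your own. Each camera call takes 0.05 s, during which the arm holds its last target. There are 200 camera calls.

## Working session

There is one attempt and no reset: what is moved stays moved. The work goes in short steps, Python scripts to look and compute and a shell command to move; the robot and the scene stay as the last step left them, time stands still between calls to the robot, and variables do not carry over. Pictures are saved under pics/ and viewed, at most 10 in all, crops included, and the job is handed in when it is done.

```bash
ls; mkdir -p pics; python3 - <<'E'
from rig import robot
import cv2,json,numpy as np
s=robot.observe()
for k in ("time","tool_pos","tool_rot","finger_gap","force"): print(k,np.round(s[k],4).tolist())
for n in("scene","top"):
    d=robot.get_image(n); cv2.imwrite(f"pics/{n}0.png",d["pixels"][:,:,::-1])
    print(n,d["fx"],d["fy"],d["cx"],d["cy"],np.round(d["R"],4).tolist(),np.round(d["t"],4).tolist())
E
```

```text
pics
time 0.0
tool_pos [0.2362, 0.5238, 0.303]
tool_rot [[-0.9115, 0.4113, -0.001], [0.4113, 0.9115, -0.0014], [0.0004, -0.0017, -1.0]]
finger_gap 0.9999
force [0.5034, -1.1462, 0.085]
scene 412.034114785908 412.034114785908 284.4547445802518 212.24500833868115 [[0.8561, -0.5165, -0.0151], [-0.2798, -0.4389, -0.8539], [0.4345, 0.7352, -0.5203]] [-0.3184, 0.2095, 0.637]
top 474.5546252400916 474.5546252400916 283.2930039106856 213.4487825413828 [[0.0291, -0.9992, -0.0282], [-0.9897, -0.0248, -0.1412], [0.1404, 0.0321, -0.9896]] [0.0789, 0.4495, 0.9675]
```

View pics/scene0.png

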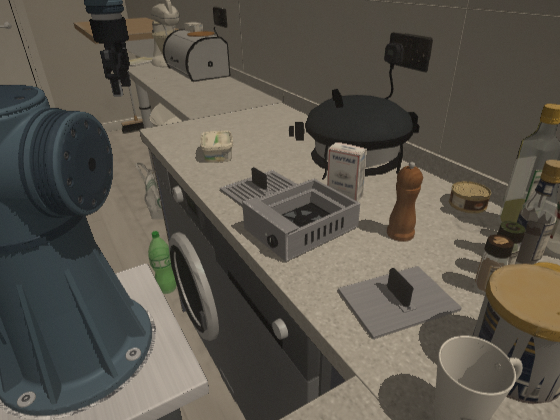

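View pics/top0.png

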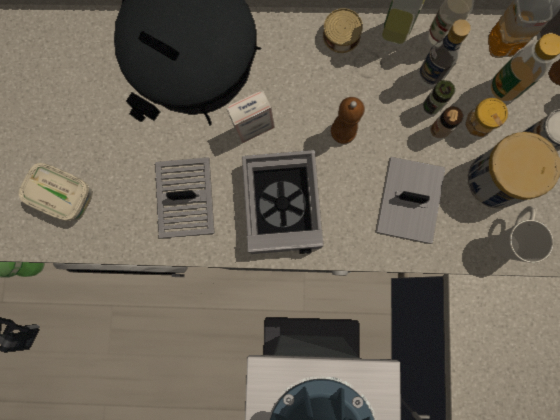

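The filter (slats) is at top (185,196) with its grip at (182,195). The extractor is at (282,202) with its lip at the lower edge, and the solid cover is at (411,198). The tool can't tilt itself. I'll grip across the grip's 56 mm width, so the panel can pivot about y when its +x end is levered on the end wall. Next are enlarged crops for measuring.

```bash
python3 - <<'E'
import cv2
a=cv2.imread("pics/top0.png")[140:260,145:335]; b=cv2.imread("pics/scene0.png")[155:265,210:370]
cv2.imwrite("pics/ca.png",cv2.resize(a,None,fx=4,fy=4,interpolation=cv2.INTER_CUBIC))
cv2.imwrite("pics/cb.png",cv2.resize(b,None,fx=5,fy=5,interpolation=cv2.INTER_CUBIC))
E
```

```text
(no output)
```

View pics/ca.png

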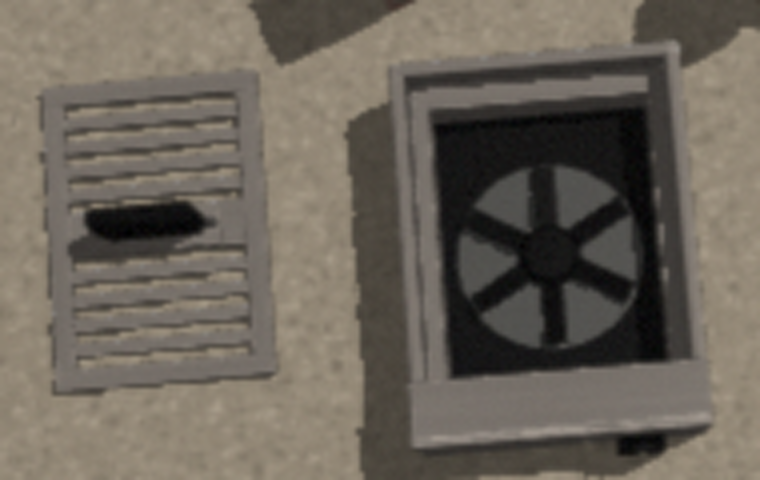

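View pics/cb.png

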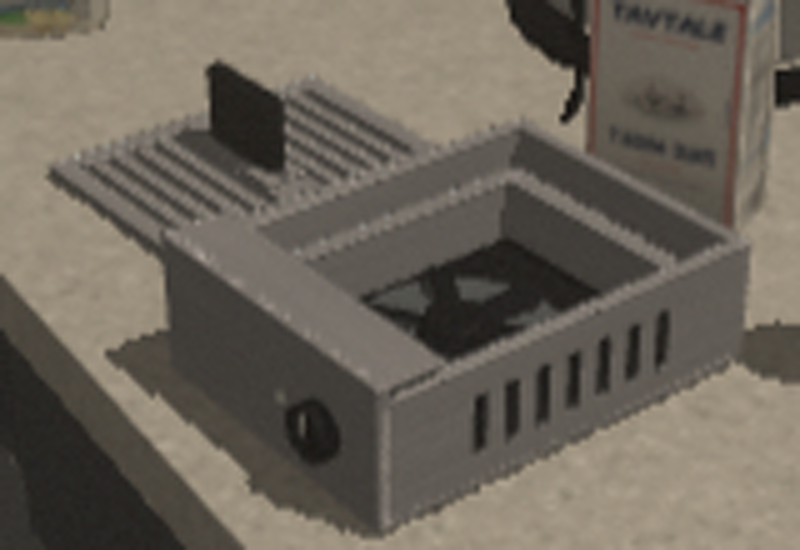

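The top crop shows the filter's corners at (42,90), (255,72), (274,373) and (57,392). It also shows the extractor rim at (392,66) and (678,43), and the lip corners at (413,447), (710,425), (412,382) and (700,360). The scene crop shows the same features, with the grip's top edge running from (210,63) to (285,97). I'll fit poses over both views, leaving height free.

```bash
cat > h.py <<'E'
import numpy as np
from rig import robot
from scipy.optimize import least_squares
C={n:robot.get_image(n) for n in("top","scene")}
def proj(n,X):
    d=C[n]; c=X@np.array(d["R"]).T+d["t"]; return np.c_[d["fx"]*c[:,0]/c[:,2]+d["cx"],d["fy"]*c[:,1]/c[:,2]+d["cy"]]
def W(p,L): 
    c,s=np.cos(p[3]),np.sin(p[3]); return L@np.array([[c,-s,0],[s,c,0],[0,0,1]]).T+p[:3]
def fit(obs,x0):
    D={n:(np.array(L,float)/1000,np.array(U,float)) for n,L,U in obs}
    f=lambda p:np.concatenate([(proj(n,W(p,L))-U).ravel() for n,(L,U) in D.items()])
    r=least_squares(f,x0,loss="soft_l1"); print(np.round(r.x,4),"resid px",np.round(r.fun,1).tolist() if 0 else np.round(f(r.x),1).tolist()); return r.x
A=lambda P:(np.array(P)+.5)/4-.5+[145,140]
B=lambda P:(np.array(P)+.5)/5-.5+[210,155]
E
python3 - <<'E'
from h import *
print(robot.observe()["time"])
fit([("top",[(85,60,8),(85,-60,8),(-85,-60,8),(-85,60,8)],A([(42,90),(255,72),(274,373),(57,392)])),
 ("scene",[(-85,60,8),(85,60,8),(-6,28,53),(-6,-28,53)],B([(50,172),(312,78),(210,63),(285,97)]))],[.4,.2,0,0])
fit([("top",[(101,76,65),(101,-76,65),(-101,76,73),(-101,-76,73),(-67,76,73),(-67,-76,73)],A([(392,66),(678,43),(413,447),(710,425),(412,382),(700,360)])),
 ("scene",[(101,76,65),(101,-76,65),(-101,76,73),(-101,-76,73),(-67,-76,73)],B([(518,122),(748,240),(165,235),(380,392),(445,365)]))],[.4,0,0,0])
E
```

```text
0.2
[ 0.483   0.3105 -0.0024  0.1163] resid px [-0.1, -0.7, 0.4, -1.2, 0.7, -0.3, -0.1, -0.1, -0.4, -1.0, 0.0, -0.3, -1.2, 0.7, -3.7, 1.4]
[ 0.4705  0.0946 -0.0027  0.1056] resid px [-1.1, -0.6, 0.1, -0.8, -0.4, 0.5, 0.9, 0.1, -1.2, -0.0, 1.9, -0.5, 0.3, -0.6, 0.9, 0.9, -1.4, 0.3, -1.2, 0.6, 0.0, -0.2]
```

Both fits agree with z≈0 and the given sizes, so the filter is at (0.483, 0.311), yaw 0.116, and the extractor at (0.4705, 0.095), yaw 0.106. Moving above the filter.

```bash
cat > d.py <<'E'
import sys,numpy as np
from rig import robot
# target x y z yaw(of tool y-axis = panel y => yaw of panel)
t=[float(v) for v in sys.argv[1:5]]
s=robot.observe();R=np.array(s["tool_rot"]);p=np.array(s["tool_pos"])
print("shares",np.round(R.T@(np.array(t[:3])-p)/.3,3),"turn",round(-((t[3]+np.pi/2-np.arctan2(R[1,1],R[0,1])))/2,3),"F",np.round(s["force"],1),"gap",round(float(s["finger_gap"]),3),"p",np.round(p,4),"t",s["time"])
E
python3 -m inch '[[[-0.2,-0.06,0.0],-0.09],[[-0.4,-0.12,0.1],-0.18],[[-0.6,-0.19,0.2],-0.27],[[-0.8,-0.25,0.3],-0.27],[[-0.97,-0.31,0.3],-0.27],[[-0.97,-0.31,0.3],-0.27],[[-0.97,-0.31,0.3],-0.27],[[-0.97,-0.31,0.3],-0.27]]' 1 40; python3 d.py .483 .3105 .094 .1163; python3 - <<'E'
from rig import robot
import cv2
d=robot.get_image("top");cv2.imwrite("pics/t1.png",cv2.resize(d["pixels"][100:280,100:350,::-1],None,fx=3,fy=3))
E
```

```text
time: 1.2
tool_pos: [0.4627, 0.3206, 0.2141]
tool_rot: [[-0.993, -0.117, -0.0], [-0.117, 0.993, 0.0], [0.0, 0.001, -1.0]]
force: [-0.0, 0.1, 0.0]
finger_gap: 1.003
finger_force: 0.0
shares [-0.063 -0.042  0.4  ] turn 0.0 F [-0.   0.1  0. ] gap 1.003 p [0.4627 0.3206 0.2141] t 1.2
```

```bash
python3 -m inch '[[[-0.063,-0.042,0.1],0],[[-0.063,-0.042,0.2],0],[[-0.063,-0.042,0.3],0],[[-0.063,-0.042,0.36],0],[[-0.063,-0.042,0.41],0],[[-0.063,-0.042,0.41],0],[[-0.063,-0.042,0.41],0]]'; python3 d.py .483 .3105 .09 .1163; python3 - <<'E'
from rig import robot
import cv2,numpy as np
d=robot.get_image("top");e=robot.get_image("scene")
cv2.imwrite("pics/t2.png",np.hstack([cv2.resize(d["pixels"][140:260,130:240,::-1],(400,436)),cv2.resize(e["pixels"][110:230,200:310,::-1],(400,436))]))
E
```

```text
time: 2.12
tool_pos: [0.4843, 0.3098, 0.0918]
tool_rot: [[-0.993, -0.116, 0.001], [-0.116, 0.993, 0.001], [-0.002, 0.0, -1.0]]
force: [0.2, -0.2, -0.4]
finger_gap: 0.999
finger_force: 0.0
shares [0.004 0.003 0.006] turn 0.0 F [ 0.2 -0.2 -0.4] gap 0.999 p [0.4843 0.3098 0.0918] t 2.125
```

View pics/t2.png

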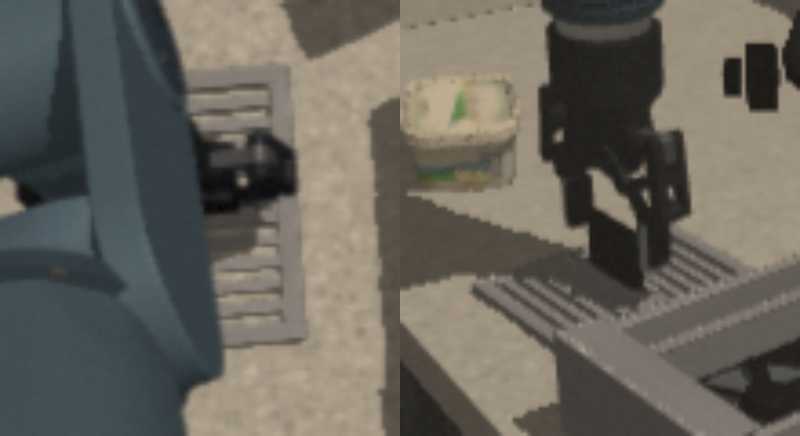

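The fingers straddle the grip's 56 mm width, centred, with the tips clear of the panel. Close and lift.

```bash
python3 -m inch '[[[0,0,0],0],[[0,0,0],0],[[0,0,0],0],[[0,0,0],0],[[0,0,0],0],[[0,0,-0.1],0],[[0,0,-0.2],0],[[0,0,-0.3],0],[[0,0,-0.35],0],[[0,0,-0.35],0],[[0,0,-0.35],0]]' -1 40; python3 d.py .4914 .0968 .16 .1056; python3 - <<'E'
from rig import robot
import cv2,numpy as np
d=robot.get_image("top");e=robot.get_image("scene")
cv2.imwrite("pics/t3.png",np.hstack([cv2.resize(d["pixels"][120:260,130:250,::-1],(400,466)),cv2.resize(e["pixels"][80:220,190:310,::-1],(400,466))]))
E
```

```text
time: 3.6
tool_pos: [0.4829, 0.3091, 0.1943]
tool_rot: [[-0.993, -0.116, -0.002], [-0.116, 0.993, -0.001], [0.002, -0.001, -1.0]]
force: [-0.5, 0.6, -2.4]
finger_gap: 0.644
finger_force: 43.7
shares [ 0.054 -0.706  0.115] turn 0.005 F [-0.5  0.6 -2.4] gap 0.644 p [0.4829 0.3091 0.1943] t 3.6
```

View pics/t3.png

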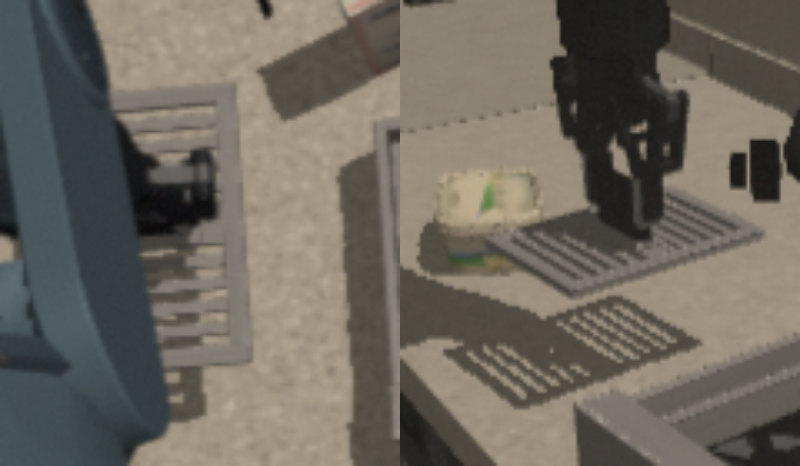

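Held and level. Moving over the extractor, offset about 21 mm toward +x.

```bash
python3 -m inch '[[[0.015,-0.15,0],0.005],[[0.03,-0.3,0],0.005],[[0.045,-0.45,0],0.005],[[0.054,-0.6,0],0.005],[[0.054,-0.706,0],0.005],[[0.054,-0.706,0.03],0.005],[[0.054,-0.706,0.06],0.005],[[0.054,-0.706,0.09],0.005],[[0.054,-0.706,0.09],0.005],[[0.054,-0.706,0.09],0.005]]'; python3 d.py .4914 .0968 .149 .1056; python3 - <<'E'
from rig import robot
import cv2,numpy as np
d=robot.get_image("top");e=robot.get_image("scene")
cv2.imwrite("pics/t4.png",np.hstack([cv2.resize(d["pixels"][140:260,230:335,::-1],(390,446)),cv2.resize(e["pixels"][130:260,230:370,::-1],(400,371)) if 0 else cv2.resize(e["pixels"][130:260,230:370,::-1],(400,446))]))
E
```

```text
time: 4.95
tool_pos: [0.4922, 0.0977, 0.1689]
tool_rot: [[-0.994, -0.107, -0.0], [-0.107, 0.994, 0.0], [0.0, 0.0, -1.0]]
force: [0.5, -0.2, -2.0]
finger_gap: 0.649
finger_force: 44.0
shares [ 0.003 -0.003  0.066] turn 0.001 F [ 0.5 -0.2 -2. ] gap 0.649 p [0.4922 0.0977 0.1689] t 4.95
```

View pics/t4.png

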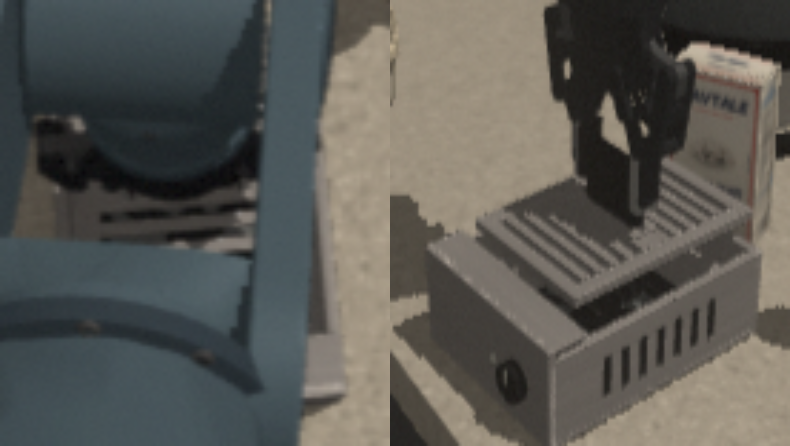

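The panel is level over the opening, with its -x edge just ahead of the lip's free edge. I'll add about 3 mm of margin and lower, levering on the +x wall.

```bash
python3 -m inch '[[[-0.01,-0.003,0.0],0],[[-0.01,-0.003,0.02],0],[[-0.01,-0.003,0.035],0],[[-0.01,-0.003,0.05],0],[[-0.01,-0.003,0.06],0],[[-0.01,-0.003,0.068],0],[[-0.01,-0.003,0.068],0],[[-0.01,-0.003,0.068],0]]'; python3 d.py .4675 .0944 .149 .1056; python3 - <<'E'
from rig import robot
import cv2,numpy as np
e=robot.get_image("scene")
cv2.imwrite("pics/t5.png",cv2.resize(e["pixels"][150:260,235:370,::-1],None,fx=5,fy=5,interpolation=2))
E
```

```text
time: 6.05
tool_pos: [0.4946, 0.0965, 0.1485]
tool_rot: [[-0.994, -0.106, -0.002], [-0.106, 0.994, -0.0], [0.002, -0.0, -1.0]]
force: [-6.5, -1.0, 5.3]
finger_gap: 0.645
finger_force: 45.5
shares [ 0.09   0.003 -0.001] turn 0.0 F [-6.5 -1.   5.3] gap 0.645 p [0.4946 0.0965 0.1485] t 6.05
```

View pics/t5.png

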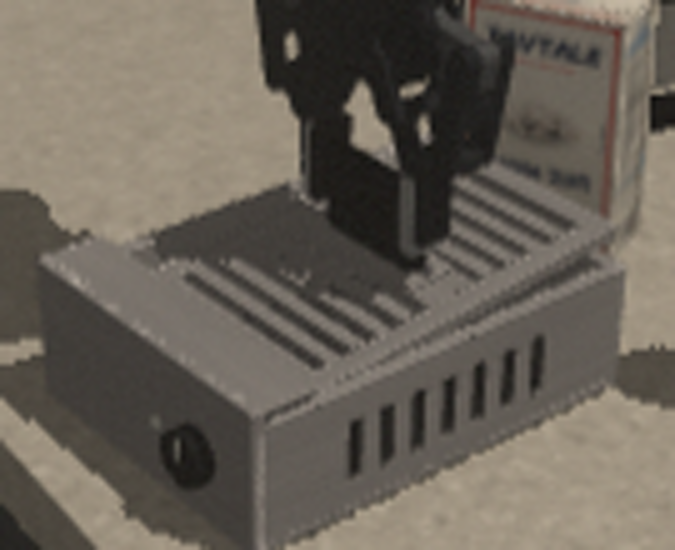

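The panel is tilted, its +x end on the wall and its lip end below the lip's underside. Sliding it under the lip by 27 mm.

```bash
python3 -m inch '[[[0.015,0,0],0],[[0.03,0.001,0],0],[[0.045,0.001,0],0],[[0.06,0.002,0],0],[[0.075,0.002,0],0],[[0.09,0.003,0],0],[[0.09,0.003,0],0],[[0.09,0.003,0],0]]'; python3 d.py .4675 .0944 .1365 .1056; python3 - <<'E'
from rig import robot
import cv2,numpy as np
e=robot.get_image("scene")
cv2.imwrite("pics/t6.png",cv2.resize(e["pixels"][150:260,235:370,::-1],None,fx=5,fy=5,interpolation=2))
E
```

```text
time: 7.1
tool_pos: [0.4685, 0.0946, 0.1487]
tool_rot: [[-0.994, -0.106, 0.001], [-0.106, 0.994, -0.0], [-0.0, -0.0, -1.0]]
force: [-0.2, -0.3, -2.4]
finger_gap: 0.647
finger_force: 44.7
shares [ 0.003 -0.     0.041] turn 0.0 F [-0.2 -0.3 -2.4] gap 0.647 p [0.4685 0.0946 0.1487] t 7.1
```

View pics/t6.png

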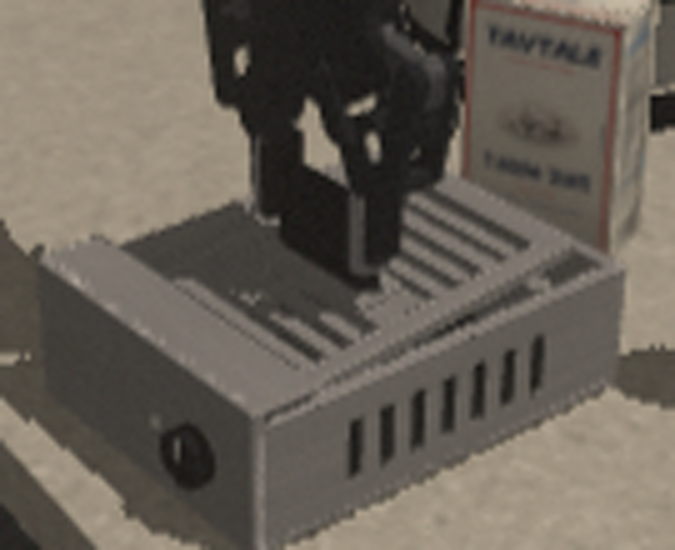

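The edge is tucked, with no contact force, and the +x end is inside the wall. Swinging it down.

```bash
python3 -m inch '[[[0,0,0.01],0],[[0,0,0.02],0],[[0,0,0.03],0],[[0,0,0.036],0],[[0,0,0.042],0],[[0,0,0.046],0],[[0,0,0.046],0],[[0,0,0.046],0]]'; python3 d.py .4675 .0944 .1365 .1056
```

```text
time: 8.15
tool_pos: [0.4708, 0.0945, 0.1363]
tool_rot: [[-0.994, -0.106, 0.006], [-0.106, 0.994, -0.0], [-0.006, -0.001, -1.0]]
force: [4.9, 0.1, 5.7]
finger_gap: 0.649
finger_force: 45.8
shares [ 0.011  0.001 -0.001] turn 0.0 F [4.9 0.1 5.7] gap 0.649 p [0.4708 0.0945 0.1363] t 8.15
```

```bash
python3 -m inch '[[[-0.006,0,0.005],0],[[-0.006,0,0.01],0],[[-0.006,0,0.013],0],[[-0.006,0,0.013],0]]'; python3 d.py .4675 .0944 .1365 .1056; python3 - <<'E'
from rig import robot
import cv2,numpy as np
e=robot.get_image("scene")
cv2.imwrite("pics/t7.png",cv2.resize(e["pixels"][150:260,235:370,::-1],None,fx=5,fy=5,interpolation=2))
E
```

```text
time: 8.65
tool_pos: [0.4714, 0.0946, 0.1358]
tool_rot: [[-0.994, -0.106, 0.001], [-0.106, 0.994, -0.001], [-0.001, -0.001, -1.0]]
force: [-20.8, -2.0, 52.3]
finger_gap: 0.647
finger_force: 51.0
shares [ 0.013  0.001 -0.002] turn 0.0 F [-20.8  -2.   52.3] gap 0.647 p [0.4714 0.0946 0.1358] t 8.65
```

View pics/t7.png

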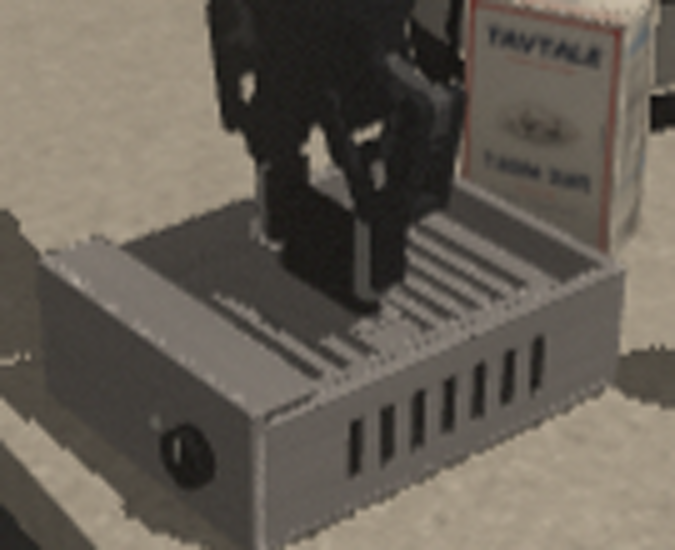

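It lies flat. The force rose sharply to 52 N at home height, so it is bottomed. Unload, open, then retreat.

```bash
python3 -m inch '[[[0.003,0,-0.006],0],[[0.003,0,-0.010],0],[[0.003,0,-0.010],0]]'; python3 -m inch '[[[0,0,0],0],[[0,0,0],0],[[0,0,0],0],[[0,0,0],0],[[0,0,-0.03],0],[[0,0,-0.1],0],[[0,0,-0.2],0],[[0,0,-0.35],0],[[0,0,-0.5],0],[[0,0.2,-0.5],0],[[0,0.4,-0.5],0],[[0,0.6,-0.5],0],[[0,0.8,-0.5],0],[[0,1,-0.5],0],[[0,1,-0.5],0],[[0,1,-0.5],0]]' 1 40; python3 d.py .4675 .0944 .1365 .1056; python3 - <<'E'
from h import *
import cv2
# project predicted home corners/ slab top & compare with edges: rectify the pocket from both views at z=53 and correlate
ex=np.array([.4705,.0946,0,.1056])
out={}
for z in(.045,.053,.061):
  L=np.array([(90,66),(90,-66),(-66,-66),(-66,66)],float)/1000
  for n in("top","scene"):
    u=proj(n,W(ex,np.c_[L,np.full(4,z)])).astype(np.float32)
    H=cv2.getPerspectiveTransform(u,np.float32([[0,0],[264,0],[264,312],[0,312]]))
    out[n,z]=cv2.cvtColor(cv2.warpPerspective(np.ascontiguousarray(C[n]["pixels"]),H,(264,312)),cv2.COLOR_RGB2GRAY)
for k,v in out.items():
  print(k,"rows (x from +90 down, 4mm) at y=-48:",v[:,220:238].mean(1)[::8].astype(int).tolist())
E
```

```text
time: 9.07
tool_pos: [0.4711, 0.0945, 0.1359]
tool_rot: [[-0.994, -0.106, 0.004], [-0.106, 0.994, -0.0], [-0.004, -0.001, -1.0]]
force: [0.1, -1.6, 13.9]
finger_gap: 0.647
finger_force: 46.8
time: 11.08
tool_pos: [0.4371, 0.3929, 0.2838]
tool_rot: [[-0.994, -0.107, -0.0], [-0.107, 0.994, -0.001], [0.0, -0.001, -1.0]]
force: [0.2, 0.4, 0.6]
finger_gap: 0.997
finger_force: 0.0
shares [ 0.006 -1.     0.492] turn 0.001 F [0.2 0.4 0.6] gap 0.997 p [0.4371 0.3929 0.2838] t 11.075
('top', 0.045) rows (x from +90 down, 4mm) at y=-48: [68, 113, 112, 111, 94, 76, 108, 110, 80, 93, 109, 91, 78, 107, 110, 79, 101, 109, 81, 90, 113, 111, 110, 110, 108, 110, 85, 94, 112, 97, 75, 104, 108, 78, 104, 111, 86, 79, 105]
('scene', 0.045) rows (x from +90 down, 4mm) at y=-48: [112, 111, 118, 119, 118, 115, 110, 113, 115, 117, 117, 117, 114, 115, 110, 118, 117, 114, 116, 112, 114, 118, 117, 114, 113, 111, 116, 118, 117, 114, 113, 112, 117, 119, 110, 100, 94, 93, 93]
('top', 0.053) rows (x from +90 down, 4mm) at y=-48: [55, 102, 114, 111, 108, 82, 87, 110, 93, 83, 107, 103, 79, 95, 111, 88, 87, 110, 94, 82, 111, 111, 111, 110, 109, 109, 93, 88, 111, 105, 80, 94, 109, 84, 92, 112, 95, 77, 103]
('scene', 0.053) rows (x from +90 down, 4mm) at y=-48: [63, 69, 101, 114, 114, 99, 92, 111, 110, 86, 99, 117, 96, 95, 109, 101, 94, 107, 115, 89, 99, 113, 113, 116, 114, 109, 99, 92, 101, 111, 88, 83, 115, 103, 83, 108, 115, 115, 116]
('top', 0.061) rows (x from +90 down, 4mm) at y=-48: [49, 66, 113, 112, 111, 96, 81, 109, 110, 83, 99, 109, 89, 86, 109, 105, 83, 109, 108, 81, 103, 112, 111, 110, 110, 108, 106, 87, 109, 111, 86, 87, 108, 93, 87, 112, 103, 80, 97]
('scene', 0.061) rows (x from +90 down, 4mm) at y=-48: [62, 62, 63, 64, 85, 113, 112, 87, 66, 99, 112, 76, 84, 113, 90, 74, 113, 103, 65, 93, 111, 74, 96, 112, 110, 109, 111, 111, 91, 65, 98, 111, 67, 72, 114, 82, 63, 107, 114]
```

With the panel released, the slat patterns from both views line up along its whole length only at z = 53 mm, the top surface when fully home. So it is flat on the ledge, and the gripper is clear.

```bash
python3 -c "
from rig import robot
print(robot.finish_job())"
```

```text
the job is handed in; nothing more can be done
None
```

The grease filter was tilted, tucked under the lip, swung down flat onto the ledge and released; the cover plate was left untouched, and the job was handed in at about 11 s.

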